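# Unstack the worktop into its docks

## Task

Two stacks stand on the worktop: a ring cutter on a jam jar, and a shaker on a carton. Take them apart from the top (never carry one thing while it bears another) and set each thing upright in the wooden dock made for it: the ring cutter flat over the peg, the jar in the big round tray, the shaker in the small round tray and the carton in the rectangular tray, each fully down inside the rim. Knock nothing over and leave the ramekin and the tin between them where they stand.

Things in the scene. Friction and masses are not known exactly. Their poses are not given: they have to be found in the camera images.
- jar: closed glass jam jar with pale lid, round, 69 mm diameter (lid 64 mm), 99 mm high, about 0.4 kg; carries the cutter at the start, resting on its flat lid. Origin: centre of its underside, z up.
- cutter: plain ring-shaped pastry cutter, open at both ends, 60 mm outer diameter, at least 48 mm clear inside, 38 mm high, 50 g; stands on the jar's lid at the start. Grasp it across the outside. Origin: centre of its lower edge, z up along its axis.
- carton: upright closed cardboard carton (rigid), 48 mm along its x, 87 mm along its y, 121 mm high, about 0.17 kg; carries the shaker on its top at the start. Grasp across the 48 mm. Origin: centre of its underside, z up.
- shaker: small round salt shaker, body 44 mm diameter up to 70 mm height, cap about 34 mm diameter, 90 mm high, 100 g; stands on the carton at the start. Origin: centre of its underside, z up.
- jar_dock: big round wooden tray, fixed: 100 mm outer and 88 mm inner diameter, floor 6 mm above the worktop, rim 16 mm above the worktop. For the jar. Origin: centre of its underside.
- shaker_dock: small round wooden tray, fixed: 74 mm outer and 62 mm inner diameter, floor 6 mm above the worktop, rim 16 mm above the worktop. For the shaker. Origin: centre of its underside.
- carton_dock: rectangular wooden tray, fixed: 78 x 118 mm outside, 66 x 106 mm inside (short side along its x, long side along its y), floor 6 mm above the worktop, rim 16 mm above the worktop. For the carton, long side along long side, either way round. Origin: centre of its underside.
- cutter_dock: round wooden base with an upright peg, fixed: base 84 mm diameter and 8 mm thick, peg at its centre 26 mm diameter, its top 34 mm above the worktop. The cutter goes over the peg and lies on the base. Origin: centre of its underside.
- ramekin: white ribbed ramekin, 69 mm diameter, 46 mm high, loose bystander. Origin: centre of its underside.
- tin: closed food tin, 75 mm diameter, 58 mm high, loose bystander. Origin: centre of its underside.
Not all that is in view belongs to the job. Leave any purple look-alike of the cutter alone. What is shaped like the jar but green is not meant.

How it is judged:
By the outcome, as a careful person would: the job done as asked, in the order asked, and still so for the second after the job is handed in, with the robot touching nothing.
It also fails if it takes over 120 s, if anything falls off the work surface, if the arm or the gripper's body presses on something with over 40 N, if the wrist force passes 120 N, or if a joint passes its speed limit or range.

## Robot

A 7-joint arm with a two-finger parallel gripper is mounted at the origin on a cart in front of the work surface, level with it; the furniture and walls round the work are solid. World frame = base frame: x ahead of the robot, y to its left, z up, the work surface at z = 0. Lengths are in m, angles in rad, forces in N, time in s.
With the tool pointing down it reaches from about 0.4 to 0.85 m from the base axis. Payload 10.4 kg.
Tool frame: the origin (TCP) lies on the centre line of the jaws, within the pads' length; the fingertips stand 11 mm ahead of it and the grasp point (between the pads) lies 8 mm behind it; z points along the fingers, y is the line along which they close (so a half turn about z gives the same grasp; the last joint's range is limited). The gripper opens to 87 mm and grips with 3 to 60 N. Pads are 19 mm wide; open, the fingers measure 117 mm over their backs; the gripper's body (75 mm by 190 mm) begins 51 mm behind the grasp point.
Start: joints at [1.157, 0.332, -0.065, 1.46, 0.022, 1.35, -0.088], TCP at [0.238, -0.578, 0.234] pointing down, gripper open.
Joint ranges: [-2.6, 2.6], [-0.5, 2.12], [-1.47, 1.34], [0.16, 2.42], [-1.27, 4.41], [0.06, 2.06], [-2.6, 2.6]. Speed limits (rad/s): [2.22, 2.22, 2.79, 2.79, 3.14, 3.14, 3.14].

## Interface

Orientations are given as a unit quaternion [x, y, z, w].
In Python, from bench import r gives the robot as it stands.
- The arm moves only by the shell command python3 -m pendant 'ROWS' [OPENING] [FORCE]. ROWS is JSON, a list of rows, each a list of 4 numbers: the shift along the tool's x, y, z in m, then the turn about the tool's z in rad. A call has 1 to 8 rows; each row shifts and turns the commanded pose from where the row before left it, along the tool's axes as they then stand; what a row does not reach is not made up. A row lasts 1/12 s, in which the tool goes at most 41.7 mm and 7.16 degrees, less where a joint would pass 70% of its speed; a pose out of reach is approached as far as the arm can. A call with a gripper value outside its range is refused whole. OPENING is the opening, from 0 (shut) to 1 (fully open), set as the call begins (- or left out, the last holds). The fingers move at their own pace and stop on an object; FORCE is the grip in N (left out, the last holds). Time passes only in rows, so rows that do not move let the fingers close. It gives the time, the measured TCP pose, the force, the opening and the grip force at its end, in the units of the state.
- r.read_state(): the state, without advancing time (a new reading comes with each control period).
- r.camera(name): name is "scene" or "top" or "wrist"; returns a dict with "img" (420x560x3 uint8, red, green, blue), "camera_matrix" (3x3 intrinsics, pixels), "xyz" and "attitude" of the camera in the world. Camera axes: x right, y down, z forward; pixel columns grow to the right and rows downward; lengths in m; the calibration is good to about 2 mm. A picture is of the moment at which its call begins. There is no depth.
- r.close_job(): hands the job in; it is judged then, once.
Trained networks look in the newest picture that a camera, given by its name, has taken for a name from the list of things; names that differ only in an ending like _2 or _b are one class to them, and where a whole thing is asked for, a point or a joint stands for the part that bears it (a point fixed in the world has none). Each returns a list of dicts, best first, with "score" (0 to 1); they miss things now and then, are a little off and sometimes report something else, mostly with a low value. They report only what shows in the picture. A call takes as long as a camera call. They do not tell look-alikes from the thing itself.
- r.outline_of(thing, camera): "mask" (420x560 bool, what is visible of it) and "bbox" ([centre column, centre row, width, height] in pixels, round what is visible of it).
The state is a dict: "time": time; "joint_positions": joint angles; "joint_vel": joint speeds; "joint_torque": joint torques, N m; "ee_pos": TCP position; "eef_rot": TCP orientation; "ft_force": force on the tool from outside, world axes, zero at the start; "torque": the same for the moment, N m; "width": finger opening in m; "grip_force": force on a finger pad.
Only numpy, scipy, OpenCV 4.12 (cv2) and the standard library are available. Lean on these libraries where they do the work, as an engineer would, in place of code of your own. Each camera call takes 0.05 s, during which the arm holds its last target. There are 200 camera calls.

## Working session

There is one attempt and no reset: what is moved stays moved. The work goes in short steps, Python scripts to look and compute and a shell command to move; the robot and the scene stay as the last step left them, time stands still between calls to the robot, and variables do not carry over. Pictures are saved under pics/ and viewed, at most 14 in all, crops included, and the job is handed in when it is done.

```bash
ls; mkdir -p pics
python3 - <<'E'
from bench import r
import cv2
s=r.read_state();print({k:(v if not hasattr(v,'tolist') else v.tolist()) for k,v in s.items()})
for n in("scene","top"):
    c=r.camera(n);cv2.imwrite(f"pics/{n}0.png",c["img"][:,:,::-1]);print(n,c["camera_matrix"],c["xyz"],c["attitude"])
E
```

```text
pics
{'time': 0.0, 'joint_positions': [1.1574030582640482, 0.33289003182676025, -0.06466298622606668, 1.4609341261832285, 0.021584962062486352, 1.3499021565246507, -0.08849741295786133], 'joint_vel': [0.00094795331452591, 0.0006088836203082872, 0.00034125015051507157, 0.00021531165692731527, 0.0002492467922268255, 0.0007305981263390688, 0.0011791893338559752], 'joint_torque': [0.0010006569209508598, -62.327470779418945, 0.02487630641553551, -38.98866534233093, -0.06140886805951595, 0.039961051661521196, 0.0001419307773176115], 'ee_pos': [0.23791444322748495, -0.5775454949287508, 0.23274592671701297], 'eef_rot': [0.9809719276728734, 0.1941482922745026, -0.00017082984552042806, -0.0006989576702443971], 'ft_force': [-0.12706871477067427, 0.1493084110632422, -0.6797589187694356], 'torque': [0.041355998414850055, -0.0013230671513026016, 0.0354809003013238], 'grip_force': 0.0, 'width': 0.08703715419409673}
scene [[481.4901518    0.         278.94388491]
 [  0.         481.4901518  207.90568649]
 [  0.           0.           1.        ]] [-0.41868772  0.47707349  0.80047779] [-0.45773835  0.74621946 -0.41579693  0.24646509]
top [[437.13458759   0.         276.94167194]
 [  0.         437.13458759 215.4821288 ]
 [  0.           0.           1.        ]] [ 0.33997846 -0.05975449  1.18675813] [-0.69862643  0.70986797 -0.06342611  0.06313248]
```

View pics/scene0.png

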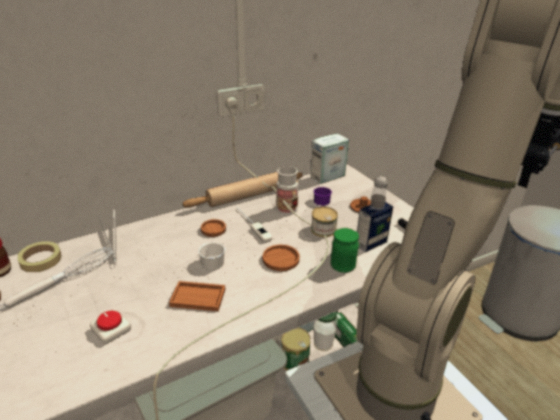

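View pics/top0.png

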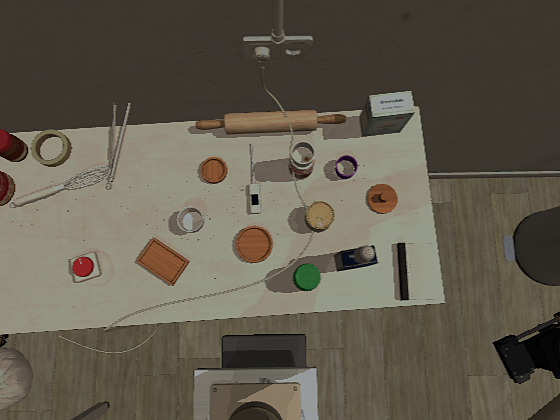

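```bash
cat > h.py <<'E'
from bench import r
import numpy as np, cv2
from scipy.spatial.transform import Rotation as R
from scipy.optimize import minimize
def proj(c,P):
    q=(np.asarray(P)-c["xyz"])@R.from_quat(c["attitude"]).as_matrix()
    u=q@np.array(c["camera_matrix"]).T
    return u[:,:2]/u[:,2:]
def ray(c,uv,z):
    d=R.from_quat(c["attitude"]).as_matrix()@np.linalg.solve(c["camera_matrix"],[*uv,1])
    return np.array(c["xyz"])+d*(z-c["xyz"][2])/d[2]
A=np.linspace(0,2*np.pi,40,endpoint=False)
def cyl(d,z0,z1,d1=None): 
    return np.array([[D/2*np.cos(a),D/2*np.sin(a),z] for D,z in((d,z0),(d1 or d,z1)) for a in A])
def box(x,y,z0,z1): return np.array([[a*x/2,b*y/2,z] for a in(-1,1) for b in(-1,1) for z in(z0,z1)])
shapes=dict(cutter=cyl(.06,.099,.137),shaker=np.vstack([cyl(.044,.121,.191),cyl(.034,.191,.211)]),carton=box(.048,.087,0,.121),jar=cyl(.069,0,.085),
 jar_dock=cyl(.1,0,.016),shaker_dock=cyl(.074,0,.016),carton_dock=box(.078,.118,0,.016),cutter_dock=np.vstack([cyl(.084,0,.008),cyl(.026,.008,.034)]),ramekin=cyl(.069,0,.046),tin=cyl(.075,0,.058))
def sil(c,P):
    m=np.zeros((420*4,560*4),np.uint8)
    cv2.fillConvexPoly(m,cv2.convexHull((proj(c,P)*4+1.5).astype(np.int32)),1)
    return cv2.resize(m.astype(np.float32),(560,420),interpolation=cv2.INTER_AREA)
def place(P,x):
    Q=np.array(P); c,s=np.cos(x[2]),np.sin(x[2])
    Q[:,:2]=Q[:,:2]@np.array([[c,s],[-s,c]])+x[:2]; return Q
def fit(P,views,x0,yaw=False):
    "views: (cam,mask); returns x,y,yaw and IoU"
    def cost(v):
        x=[v[0],v[1],v[2] if yaw else x0[2]]; t=0
        for c,m in views:
            s=sil(c,place(P,x)); t+=1-np.minimum(s,m).sum()/max(np.maximum(s,m).sum(),1)
        return t/len(views)
    v0=np.array(x0)[:3 if yaw else 2]
    S=np.vstack([v0]+[v0+d for d in np.diag([.015,.015,.5])[:len(v0),:len(v0)]])
    o=minimize(cost,v0,method="Nelder-Mead",options=dict(initial_simplex=S,xatol=2e-4,fatol=1e-4))
    return o.x,1-o.fun
E
python3 - <<'E'
from h import *
C={n:r.camera(n) for n in("top","scene")}
for k,P in shapes.items():
    D={n:[(round(d["score"],2),np.round(d["bbox"]).astype(int).tolist()) for d in r.outline_of(k,n)] for n in C}
    print(k,D)
    zc=P[:,2].mean()
    V=[];x0=None
    for n in C:
        o=r.outline_of(k,n)
        if k=="cutter": o=[d for d in o if (d["bbox"][0]<330 if n=="top" else d["bbox"][0]<305)]
        if not o: continue
        if k=="jar":o=[d for d in o if d["bbox"][0]<(304 if n=="top" else 320)]
        if not o: continue
        if x0 is None: x0=ray(C[n],o[0]["bbox"][:2],zc)[:2]
        V.append((C[n],o[0]["mask"].astype(np.float32)))
    if not V: continue
    best=max((fit(P,V,[*x0,y],k.startswith("carton")) for y in ((0,.8,1.6,2.4) if k.startswith("carton") else (0,))),key=lambda b:b[1])
    print("   ",np.round(best[0],4),round(best[1],3),[np.round(fit(P,[v],[*best[0],0][:3])[0][:2],3) for v in V])
E
```

```text
cutter {'top': [(0.75, [345, 167, 25, 27]), (0.63, [303, 153, 19, 26])], 'scene': [(0.89, [322, 195, 22, 26]), (0.68, [287, 177, 16, 19])]}
    [ 0.6921 -0.1298] 0.68 [array([ 0.692, -0.129]), array([ 0.691, -0.131])]
shaker {'top': [(0.72, [364, 255, 17, 19])], 'scene': [(0.67, [378, 192, 19, 35]), (0.35, [212, 228, 28, 24])]}
    [ 0.431  -0.2636] 0.757 [array([ 0.43, -0.26]), array([ 0.438, -0.275])]
carton {'top': [(0.75, [357, 258, 45, 31])], 'scene': [(0.74, [374, 227, 39, 52])]}
    [ 0.4268 -0.2591  3.3321] 0.726 [array([ 0.427, -0.259]), array([ 0.428, -0.264])]
jar {'top': [(0.82, [303, 163, 24, 37]), (0.62, [307, 279, 28, 20]), (0.23, [302, 154, 19, 26])], 'scene': [(0.89, [285, 200, 22, 35]), (0.66, [344, 250, 32, 40])]}
    [ 0.6883 -0.1311] 0.77 [array([ 0.69 , -0.128]), array([ 0.692, -0.133])]
jar_dock {'top': [(0.64, [256, 246, 34, 37]), (0.6, [215, 171, 25, 30])], 'scene': [(0.87, [281, 260, 32, 30])]}
    [0.476  0.0025] 0.929 [array([0.476, 0.003]), array([0.476, 0.001])]
shaker_dock {'top': [(0.56, [216, 170, 22, 28]), (0.18, [358, 262, 42, 25])], 'scene': [(0.8, [212, 230, 26, 18])]}
    [0.6862 0.113 ] 0.919 [array([0.686, 0.114]), array([0.688, 0.11 ])]
carton_dock {'top': [(0.69, [381, 201, 34, 30]), (0.64, [162, 264, 49, 50])], 'scene': [(0.88, [195, 297, 56, 33])]}
    [ 0.6051 -0.3605  0.7629] 0.296 [array([ 0.605, -0.36 ]), array([ 0.605, -0.361])]
cutter_dock {'top': [(0.63, [380, 199, 31, 36])], 'scene': [(0.79, [358, 206, 19, 15])]}
    [ 0.5994 -0.3525] 0.733 [array([ 0.599, -0.352]), array([ 0.611, -0.353])]
ramekin {'top': [(0.57, [187, 219, 26, 24]), (0.26, [215, 171, 24, 27])], 'scene': [(0.81, [212, 256, 24, 32])]}
    [0.5416 0.1694] 0.823 [array([0.544, 0.174]), array([0.547, 0.165])]
tin {'top': [], 'scene': [(0.74, [327, 223, 27, 26])]}
    [ 0.5473 -0.1792] 0.937 [array([ 0.547, -0.179])]
```

Run:
```python
import cv2,numpy as np
a=cv2.imread("pics/scene0.png");b=cv2.imread("pics/top0.png")
A=cv2.resize(a[120:290,190:410],(440*1,340),interpolation=cv2.INTER_CUBIC)
B=cv2.resize(b[130:300,270:450],(360,340),interpolation=cv2.INTER_CUBIC)
cv2.imwrite("pics/crop1.png",np.hstack([A,B]))
```

```text
(no output)
```

View pics/crop1.png

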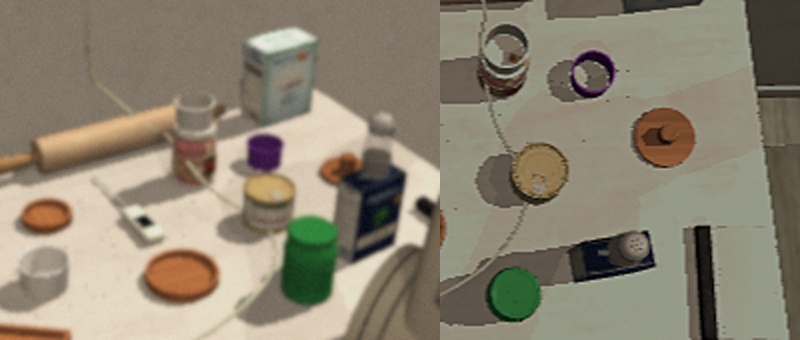

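Candidates: grey steel ring on the red jar (top 302,153 / scene 287,177), which fits; the purple ring (top 345,167) is the look-alike. Of the jars, the red one under the ring (top 303,163) is meant, not the green one (307,278). The crop confirms both.

```bash
cat >> h.py <<'E'
def tool_yaw(s=None):
    s=s or r.read_state(); M=R.from_quat(s["eef_rot"]).as_matrix(); return M
def delta(tx,ty,tz,close=None):
    "tool-frame shift to target TCP (turn applied last); close = wanted angle of closing line"
    s=r.read_state(); M=R.from_quat(s["eef_rot"]).as_matrix()
    d=M.T@(np.array([tx,ty,tz])-s["ee_pos"]); a=np.arctan2(M[1,1],M[0,1])
    t=None
    if close is not None:
        t=-((close-a+np.pi/2)%np.pi-np.pi/2)  # tool z down: turn sign flips
    print("tool shift",np.round(d,4),"closing angle",round(a,3),"turn",t and round(t,3),"J7",round(s["joint_positions"][6],2),"ee",np.round(s["ee_pos"],4))
E
python3 - <<'E'
from h import *
C={n:r.camera(n) for n in("top","scene")}
V=[]
for n in C:
    o=[d for d in r.outline_of("carton_dock",n) if d["bbox"][0]<250]
    if o:V.append((C[n],o[0]["mask"].astype(np.float32)))
x0=ray(C["top"],(162,262),.01)
for y in(.3,-.6,-1,.9):
    b=fit(shapes["carton_dock"],V,[*x0[:2],y],True);print(np.round(b[0],4),b[1])
for n,uv,z in(("purple",(346,167),.02),("pinR",(345,119),.03),("pinL",(200,125),.03),("green",(307,279),.09),("tin",(320,216),.055),("wallbase",(210,127),0),("whitebar",(255,198),.01)):
    print(n,np.round(ray(C["top"],uv,z),3))
delta(.692,-.13,.32,1.57)
E
python3 -m pendant '[[0,0,-0.04,0],[0,0,-0.04,0],[0,0,0,0]]' 1 20; python3 -c "
from h import *
delta(.692,-.13,.3,1.57)"
```

```text
[ 0.4331  0.2439 -0.5973] 0.9438678622245789
[ 0.433   0.2453 -0.5993] 0.942152738571167
[ 0.4339  0.2444 -0.6054] 0.9439512491226196
[0.4338 0.2449 2.5664] 0.9439524412155151
purple [ 0.685 -0.255  0.02 ]
pinR [ 0.821 -0.257  0.03 ]
pinL [0.81  0.149 0.03 ]
green [ 0.377 -0.134  0.09 ]
tin [ 0.542 -0.175  0.055]
wallbase [0.816 0.126 0.   ]
whitebar [ 0.603 -0.002  0.01 ]
tool shift [ 0.5903 -0.2412 -0.0864] closing angle -1.18 turn 0.392 J7 -0.09 ee [ 0.2381 -0.5779  0.2336]
time: 2.65
ee_pos: [0.239, -0.5798, 0.322]
eef_rot: [0.981, 0.194, 0.001, 0.005]
ft_force: [0.8, -1.6, 2.0]
width: 0.0869
grip_force: 0.0
tool shift [ 0.5901 -0.2437  0.0198] closing angle -1.18 turn 0.391 J7 -0.09 ee [ 0.239  -0.5798  0.322 ]
```

```bash
python3 -m pendant '[[0.036,-0.015,0,0],[0.036,-0.015,0,0],[0.036,-0.015,0,0],[0.036,-0.015,0,0],[0.036,-0.015,0,0],[0.036,-0.015,0,0],[0.036,-0.015,0,0],[0.036,-0.015,0,0]]' >/dev/null; python3 -m pendant '[[0.036,-0.015,0,0],[0.036,-0.015,0,0],[0.036,-0.015,0,0],[0.036,-0.015,0,0],[0.036,-0.015,0,0],[0.036,-0.015,0,0],[0.036,-0.015,0,0],[0,0,0,0]]'; python3 -m pendant '[[0,0,0,0.1],[0,0,0,0.1],[0,0,0,0.1],[0,0,0,0.09],[0,0,0,0],[0,0,0,0]]'
cat >> h.py <<'E'
def look(name,shape,dz=0,x0=(0,0),save=None,yaw=False,tol=.05,cam="wrist"):
    c=r.camera(cam)
    if save: cv2.imwrite(f"pics/{save}.png",c["img"][:,:,::-1])
    P=np.array(shapes[shape]); P[:,2]+=dz
    for d in r.outline_of(name,cam):
        g=ray(c,d["bbox"][:2],P[:,2].mean())[:2]
        e=""
        if np.hypot(*(g-x0[:2]))<tol:
            b=fit(P,[(c,d["mask"].astype(np.float32))],[*x0[:2],x0[2] if yaw else 0],yaw); e=(np.round(b[0],4),round(b[1],3))
        print(name,round(d["score"],2),np.round(d["bbox"]),np.round(g,3),e)
E
python3 -c "
from h import *
look('cutter','cutter',x0=(.692,-.13),save='w1')
delta(.692,-.13,.3,1.57)"
```

```text
time: 3.98
ee_pos: [0.6554, -0.1552, 0.3121]
eef_rot: [0.98, 0.199, 0.001, -0.003]
ft_force: [0.4, 2.3, 0.1]
width: 0.087
grip_force: 0.0
time: 4.48
ee_pos: [0.6517, -0.1641, 0.3136]
eef_rot: [1.0, 0.002, 0.0, 0.0]
ft_force: [-0.9, 0.1, -0.4]
width: 0.0868
grip_force: 0.0
cutter 0.68 [247. 147.  63.  65.] [ 0.686 -0.132] (array([ 0.6881, -0.1322]), np.float64(0.359))
cutter 0.58 [358. 142.  54.  47.] [ 0.691 -0.239] 
tool shift [ 0.0404 -0.034   0.0136] closing angle -1.567 turn 0.004 J7 -1.47 ee [ 0.6517 -0.1642  0.3136]
```

View pics/w1.png

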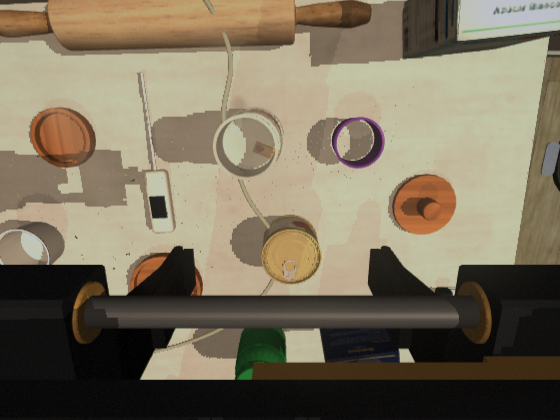

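The steel ring shows at (247,145), the purple one at (358,142), and the peg dock at (424,205). I'll line up over the steel ring and go down.

```bash
python3 -m pendant '[[0.0187,-0.0166,0,0],[0.0187,-0.0166,0,0],[0,0,0.03,0],[0,0,0.03,0],[0,0,0.03,0],[0,0,0,0],[0,0,0,0]]';  python3 -c "
from h import *
look('cutter','cutter',x0=(.689,-.131),save='w2')
look('cutter_dock','cutter_dock',x0=(.6,-.353))
look('shaker_dock','shaker_dock',x0=(.686,.113))
delta(.689,-.131,.114,1.57)"
```

```text
time: 5.17
ee_pos: [0.6883, -0.131, 0.2226]
eef_rot: [1.0, 0.001, -0.001, -0.0]
ft_force: [1.1, -0.3, 1.6]
width: 0.0868
grip_force: 0.0
cutter 0.65 [408. 188.  69.  60.] [ 0.705 -0.225] 
cutter 0.55 [281. 213.  86.  84.] [ 0.685 -0.132] (array([ 0.6876, -0.132 ]), np.float64(0.481))
cutter_dock 0.89 [477. 255.  72.  66.] [ 0.604 -0.35 ] (array([ 0.5945, -0.3573]), np.float64(0.643))
shaker_dock 0.75 [ 52. 185.  78.  71.] [0.683 0.111] (array([0.6832, 0.1097]), np.float64(0.969))
tool shift [-1.100e-03 -1.000e-04  1.115e-01] closing angle -1.57 turn 0.002 J7 -1.54 ee [ 0.6898 -0.131   0.2255]
```

View pics/w2.png

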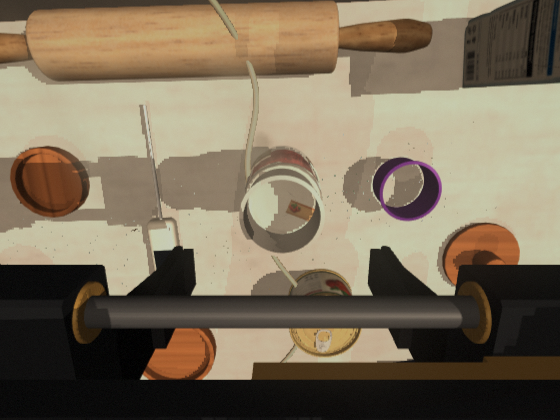

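The ring (281,210) is centred between the jaws (tips at about 182 and 380). Going down to grasp.

```bash
python3 -m pendant '[[0,0,0.036,0],[0,0,0.036,0],[0,0,0.028,0],[0,0,0.0115,0],[0,0,0,0],[0,0,0,0]]'; python3 -m pendant '[[0,0,0,0],[0,0,0,0],[0,0,0,0],[0,0,0,0],[0,0,0,0],[0,0,0,0]]' 0 12
```

```text
time: 5.97
ee_pos: [0.6897, -0.131, 0.1135]
eef_rot: [1.0, 0.0, 0.001, 0.0]
ft_force: [0.1, 0.0, 0.7]
width: 0.0868
grip_force: 0.0
time: 6.47
ee_pos: [0.6892, -0.131, 0.1125]
eef_rot: [1.0, 0.0, 0.0, 0.0]
ft_force: [-0.7, 0.3, 2.2]
width: 0.0578
grip_force: 11.9
```

```bash
python3 -m pendant '[[0,0,-0.02,0],[0,0,-0.03,0],[0,0,-0.03,0],[0,0,-0.03,0],[-0.01,0.025,0,0],[-0.01,0.03,0,0],[-0.01,0.03,0,0],[-0.01,0.03,0,0]]'; python3 -m pendant '[[-0.01,0.03,0,0],[-0.01,0.03,0,0],[-0.01,0.02,0,0],[-0.005,0.01,0,0],[0,0,0,0],[0,0,0,0]]'; python3 -c "
from h import *
look('cutter','cutter',x0=(.6,-.353),save='w3')
look('cutter_dock','cutter_dock',x0=(.6,-.353))
delta(.6,-.354,.2,1.57)"
```

```text
time: 7.13
ee_pos: [0.6486, -0.2471, 0.2223]
eef_rot: [1.0, 0.001, 0.0, 0.0]
ft_force: [-0.5, -0.0, -0.4]
width: 0.0573
grip_force: 11.9
time: 7.63
ee_pos: [0.6146, -0.335, 0.222]
eef_rot: [1.0, 0.001, 0.0, -0.0]
ft_force: [0.2, 1.1, -1.0]
width: 0.0574
grip_force: 11.9
cutter 0.73 [197. 112.  75.  64.] [ 0.686 -0.278] 
cutter 0.65 [283. 290. 142. 148.] [ 0.547 -0.337] 
cutter_dock 0.7 [301. 192.  71.  71.] [ 0.602 -0.354] (array([ 0.5948, -0.3567]), np.float64(0.818))
tool shift [-0.0154  0.0203  0.0221] closing angle -1.567 turn 0.005 J7 -1.21 ee [ 0.6153 -0.3337  0.2221]
```

View pics/w3.png

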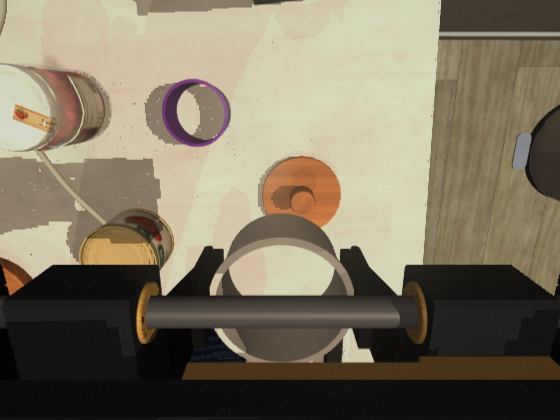

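```bash
python3 -c "
from h import *
c=r.camera('wrist')
print(ray(c,(301.5,193.5),.008),'peg top',ray(c,(303,200),.034),'ring top',ray(c,(281.5,301),.2466),'ring by inner',ray(c,(281.5,299),.2466))
delta(.6,-.354,.2)"
```

```text
[ 0.59926541 -0.35576356  0.008     ] peg top [ 0.59947653 -0.35587169  0.034     ] ring top [ 0.61709239 -0.33478592  0.2466    ] ring by inner [ 0.61800886 -0.33478355  0.2466    ]
tool shift [-0.0152  0.0199  0.0221] closing angle -1.567 turn None J7 -1.21 ee [ 0.6151 -0.3341  0.2222]
```

```bash
python3 -m pendant '[[-0.009,0.0105,0,0],[-0.009,0.0105,0,0],[0,0,0.035,0],[0,0,0.035,0],[0,0,0.035,0],[0,0,0.035,0],[0,0,0,0],[0,0,0,0]]';python3 -c "
from h import *
delta(.597,-.355,.0225,1.57)"
```

```text
time: 8.55
ee_pos: [0.5943, -0.3578, 0.081]
eef_rot: [1.0, -0.0, -0.002, -0.001]
ft_force: [0.4, -0.1, -0.1]
width: 0.0574
grip_force: 11.9
tool shift [ 0.0029 -0.0028  0.0585] closing angle -1.571 turn 0.0 J7 -1.19 ee [ 0.5943 -0.3578  0.081 ]
```

```bash
python3 -m pendant '[[0.003,-0.003,0.012,0],[0,0,0.012,0],[0,0,0.012,0],[0,0,0.012,0],[0,0,0.009,0],[0,0,0,0],[0,0,0,0]]';python3 -c "
from h import *
delta(.597,-.355,.0225,1.57)"
```

```text
time: 9.13
ee_pos: [0.599, -0.3539, 0.0245]
eef_rot: [1.0, 0.0, -0.0, -0.0]
ft_force: [0.3, -0.5, -0.8]
width: 0.0575
grip_force: 12.0
tool shift [-0.002   0.0011  0.002 ] closing angle -1.57 turn 0.002 J7 -1.21 ee [ 0.599  -0.3539  0.0245]
```

```bash
python3 -m pendant '[[0,0,0.002,0],[0,0,0,0]]';python3 -m pendant '[[0,0,0,0],[0,0,0,0],[0,0,0,0],[0,0,0,0]]' 1; python3 -m pendant '[[0,0,-0.02,0],[0,0,-0.035,0],[0,0,-0.035,0],[0,0,-0.035,0],[0,0,-0.035,0],[0,0,-0.035,0],[-0.02,0,0,0],[-0.02,0,0,0]]';python3 -c "
from h import *
c=r.camera('wrist');cv2.imwrite('pics/w4.png',c['img'][:,:,::-1])
r.camera('top')
for d in r.outline_of('jar','wrist')+r.outline_of('shaker','wrist'): print(d['score'],d['bbox'])
look('shaker','shaker',x0=(.431,-.262),cam='top')
delta(.689,-.131,.25,1.57)"
```

```text
time: 9.3
ee_pos: [0.5994, -0.3542, 0.0234]
eef_rot: [1.0, 0.0, 0.0, 0.0]
ft_force: [0.2, 0.6, -0.9]
width: 0.0576
grip_force: 12.0
time: 9.63
ee_pos: [0.5994, -0.3541, 0.0234]
eef_rot: [1.0, 0.0, 0.0, 0.0]
ft_force: [0.0, 0.2, -0.1]
width: 0.0761
grip_force: 0.0
time: 10.3
ee_pos: [0.5606, -0.3539, 0.2209]
eef_rot: [1.0, 0.001, 0.002, 0.001]
ft_force: [-1.4, -0.7, -1.0]
width: 0.0868
grip_force: 0.0
0.74 [43.4, 44.1, 81.9, 87.4]
0.9 [170.7, 363.2, 64.0, 36.5]
shaker 0.75 [363. 255.  20.  18.] [ 0.426 -0.258] (array([ 0.4305, -0.2604]), np.float64(0.79))
shaker 0.4 [355. 259.  41.  22.] [ 0.418 -0.241] (array([ 0.4168, -0.2178]), np.float64(0.713))
tool shift [ 0.1295 -0.2224 -0.032 ] closing angle -1.569 turn 0.002 J7 -1.15 ee [ 0.5598 -0.3536  0.2179]
```

View pics/w4.png

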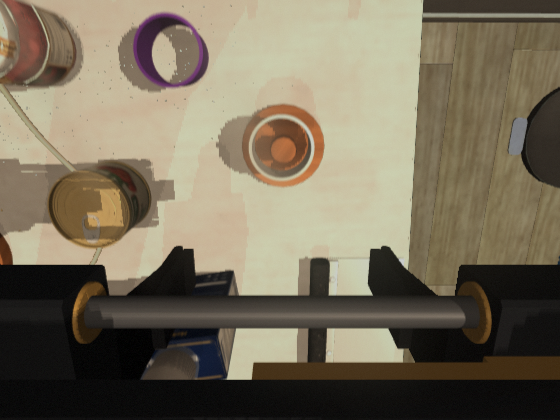

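The cutter is down over the peg at (283,147). Next is the shaker, from higher up.

```bash
python3 -m pendant '[[0,0,-0.035,0],[0,0,-0.035,0],[0,0,-0.035,0],[-0.03,-0.015,0,0],[-0.03,-0.015,0,0],[-0.03,-0.015,0,0],[-0.03,-0.015,0,0],[-0.03,-0.015,0,0]]'; python3 -m pendant '[[-0.025,-0.016,0,0],[0,0,0,0],[0,0,0,0],[0,0,0,0]]';python3 -c "
from h import *
look('shaker','shaker',x0=(.431,-.262),save='w5')
look('carton','carton',x0=(.427,-.26,.19),yaw=True)
delta(.431,-.262,.182,1.57)"
```

```text
time: 11.27
ee_pos: [0.4085, -0.278, 0.3227]
eef_rot: [1.0, 0.001, 0.0, -0.0]
ft_force: [-0.5, -0.8, 1.0]
width: 0.0872
grip_force: 0.0
time: 11.6
ee_pos: [0.3849, -0.2632, 0.3232]
eef_rot: [1.0, 0.001, 0.0, 0.0]
ft_force: [0.3, 0.0, -0.4]
width: 0.0871
grip_force: 0.0
shaker 0.71 [285. 144.  52.  52.] [ 0.429 -0.267] (array([ 0.4315, -0.2676]), np.float64(0.792))
carton 0.73 [280. 140.  93.  56.] [ 0.419 -0.263] (array([ 0.4256, -0.2619,  0.1467]), np.float64(0.517))
carton 0.3 [284. 144.  50.  58.] [ 0.415 -0.267] (array([ 0.4132, -0.2617,  1.049 ]), np.float64(0.462))
tool shift [ 0.0462 -0.0011  0.1406] closing angle -1.569 turn 0.002 J7 -1.06 ee [ 0.3848 -0.2633  0.3226]
```

View pics/w5.png

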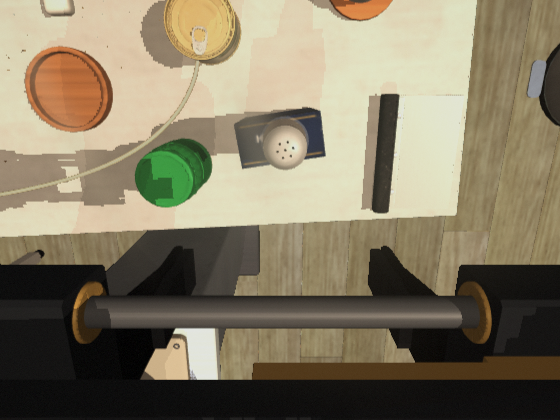

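```bash
python3 -m pendant '[[0.0235,0.002,0,0],[0.0235,0.002,0,0],[0,0,0.03,0],[0,0,0.03,0],[0,0,0.03,0],[0,0,0.03,0],[0,0,0.03,0],[0,0,0.0075,0]]'; python3 -m pendant '[[0,0,0,0],[0,0,0,0]]'; python3 -m pendant '[[0,0,0,0],[0,0,0,0],[0,0,0,0],[0,0,0,0],[0,0,0,0],[0,0,0,0]]' 0 15
```

```text
time: 12.47
ee_pos: [0.4294, -0.266, 0.1607]
eef_rot: [1.0, 0.001, -0.003, -0.002]
ft_force: [-1.4, 0.1, -1.3]
width: 0.0872
grip_force: 0.0
time: 12.63
ee_pos: [0.4318, -0.2673, 0.1665]
eef_rot: [1.0, 0.0, 0.0, 0.0]
ft_force: [0.2, -0.5, 1.0]
width: 0.0872
grip_force: 0.0
time: 13.13
ee_pos: [0.4312, -0.2672, 0.1658]
eef_rot: [1.0, 0.0, 0.0, 0.0]
ft_force: [1.1, -0.1, 0.1]
width: 0.0549
grip_force: 0.0
```

```bash
python3 -m pendant '[[0,0,0,0],[0,0,0,0],[0,0,0,0],[0,0,0,0]]'; python3 -m pendant '[[0,0,-0.015,0],[0,0,-0.03,0],[0,0,-0.03,0],[0,0,-0.02,0],[0,0,0,0]]'
```

```text
time: 13.47
ee_pos: [0.4312, -0.2671, 0.1655]
eef_rot: [1.0, 0.0, -0.0, -0.0]
ft_force: [0.3, 0.1, 0.1]
width: 0.0389
grip_force: 14.9
time: 13.88
ee_pos: [0.4328, -0.2679, 0.265]
eef_rot: [1.0, 0.0, 0.003, 0.002]
ft_force: [-0.4, -1.1, -0.0]
width: 0.0389
grip_force: 14.8
```

```bash
python3 -m pendant '[[0.02,-0.03,0,0],[0.02,-0.03,0,0],[0.02,-0.03,0,0],[0.02,-0.03,0,0],[0.02,-0.03,0,0],[0.02,-0.03,0,0],[0.02,-0.03,0,0],[0.02,-0.03,0,0]]'; python3 -m pendant '[[0.02,-0.03,0,0],[0.02,-0.03,0,0],[0.02,-0.03,0,0],[0.015,-0.028,0,0],[0,0,0,0],[0,0,0,0]]'; python3 -c "
from h import *
look('shaker_dock','shaker_dock',x0=(.686,.113),save='w6')
look('shaker','shaker',dz=0,x0=(.686,.113))
look('shaker_dock','shaker_dock',x0=(.686,.113),cam='top')
delta(.684,.111,.24,1.57)"
```

```text
time: 14.55
ee_pos: [0.5914, -0.0256, 0.2596]
eef_rot: [1.0, 0.0, -0.0, 0.0]
ft_force: [0.5, -0.1, -0.3]
width: 0.0388
grip_force: 14.8
time: 15.05
ee_pos: [0.6656, 0.0937, 0.2587]
eef_rot: [1.0, 0.002, -0.001, -0.0]
ft_force: [0.6, -0.1, -1.5]
width: 0.0391
grip_force: 14.8
shaker_dock 0.74 [266. 156.  67.  62.] [0.683 0.11 ] (array([0.6831, 0.1092]), np.float64(0.957))
shaker 0.56 [283. 290.  86. 150.] [0.611 0.088] 
tool shift [ 0.0182 -0.0215  0.0207] closing angle -1.572 turn -0.0 J7 -1.92 ee [0.6658 0.0895 0.2607]
```

View pics/w6.png

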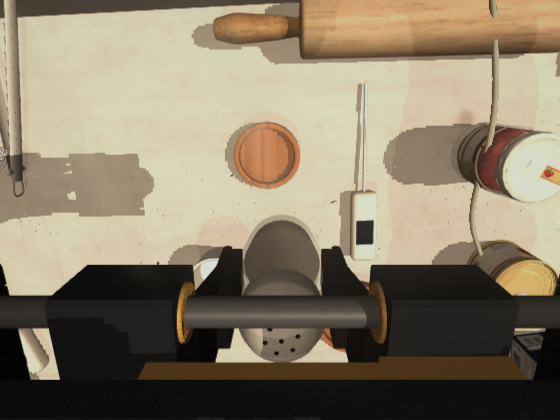

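```bash
python3 -c "
from h import *
c=r.camera('wrist');s=r.read_state()
b=s['ee_pos'][2]-.045
for h in (0,.035): print(ray(c,(282,215),b+h)-s['ee_pos'])
print('cap',ray(c,(283,361),b+.085)-s['ee_pos'],ray(c,(282,320),b+.09)-s['ee_pos'],ray(c,(244,262),b)-s['ee_pos'],ray(c,(320,262),b)-s['ee_pos'])
delta(.683,.11,.24,1.57)"
```

```text
[ 0.0155198  -0.00173825 -0.045     ]
[ 0.02702152 -0.00168809 -0.01      ]
cap [-0.01422406 -0.00188206  0.04      ] [ 0.00700398 -0.00153678  0.045     ] [-0.01423502  0.02122341 -0.045     ] [-0.01435449 -0.02458881 -0.045     ]
tool shift [ 0.0172 -0.0202  0.0208] closing angle -1.572 turn 0.0 J7 -1.92 ee [0.6658 0.0898 0.2608]
```

```bash
python3 -m pendant '[[0.011,-0.01,0,0],[0.011,-0.01,0,0],[0,0,0.03,0],[0,0,0.03,0],[0,0,0.03,0],[0,0,0.03,0],[0,0,0.03,0],[0,0,0.03,0]]'; python3 -m pendant '[[0,0,0,0],[0,0,0,0]]'; python3 -c "
from h import *
c=r.camera('wrist');s=r.read_state()
d=c['img'].copy()
for x,y in((0,0),(-.006,0)):
    for D,z,col in((.044,s['ee_pos'][2]-.045,(0,0,255)),(.034,s['ee_pos'][2]+.035,(0,255,0))):
        p=cyl(D,z,z)[:40]+[s['ee_pos'][0]+x,s['ee_pos'][1]+y,0]
        cv2.polylines(d,[proj(c,p).astype(np.int32)],True,col if x==0 else (255,255,0),1)
for D,z in((.062,.016),(.074,.016)):cv2.polylines(d,[proj(c,cyl(D,z,z)[:40]+[.683,.110,0]).astype(np.int32)],True,(255,0,255),1)
cv2.imwrite('pics/w7.png',d[:,:,::-1])
delta(.684,.11,.055,1.57)"
```

```text
time: 16.07
ee_pos: [0.6878, 0.1103, 0.0795]
eef_rot: [1.0, -0.0, 0.0, 0.0]
ft_force: [0.4, 0.6, -0.1]
width: 0.0387
grip_force: 14.8
time: 16.23
ee_pos: [0.687, 0.1103, 0.0798]
eef_rot: [1.0, 0.0, -0.001, 0.0]
ft_force: [0.8, -0.0, 0.1]
width: 0.0387
grip_force: 14.8
tool shift [-0.0044  0.0009  0.027 ] closing angle -1.571 turn 0.001 J7 -1.99 ee [0.6884 0.1109 0.082 ]
```

View pics/w7.png

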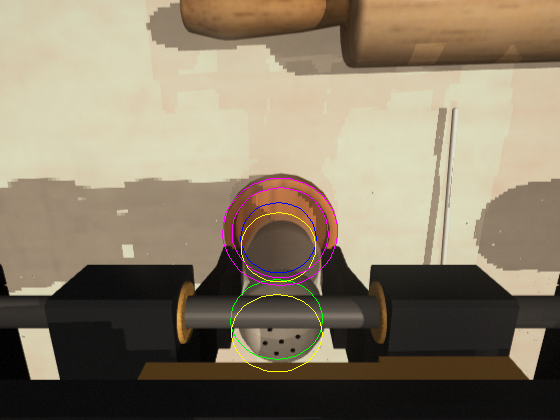

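```bash
python3 -c "
from h import *
c=r.camera('wrist');a=c['img'][190:380,200:350]
e=r.camera('scene');b=e['img'][150:270,150:270]
print(proj(e,[[.687,.11,.035],[.687,.11,.125]]))
for d in r.outline_of('shaker','scene')+r.outline_of('shaker_dock','scene'): print(d['score'],d['bbox'])
A=cv2.resize(a,(400,507),interpolation=cv2.INTER_CUBIC);B=cv2.resize(b,(400,400),interpolation=cv2.INTER_CUBIC)
B=np.vstack([B,np.zeros((107,400,3),np.uint8)])
cv2.imwrite('pics/w8.png',np.hstack([A,B])[:,:,::-1])"
```

```text
[[212.02947286 219.3057033 ]
 [210.03847308 192.19532777]]
0.81 [210.9, 206.9, 17.0, 27.9]
0.57 [358.4, 195.7, 6.1, 15.6]
0.57 [212.6, 228.9, 24.5, 17.2]
```

View pics/w8.png

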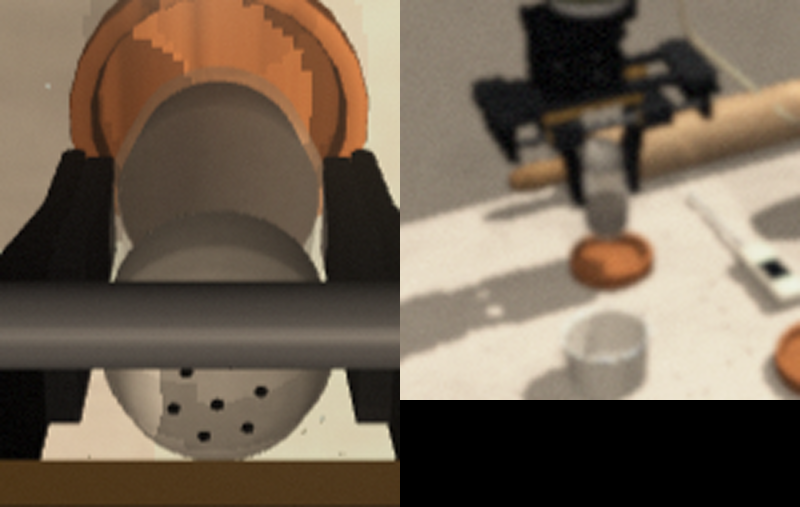

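The shaker hangs almost upright (its bottom at about (281,251) will land on the dock centre at (281,241) once lowered). Setting it down.

```bash
python3 -m pendant '[[0,0,0.008,0],[0,0,0.008,0],[0,0,0.006,0],[0,0,0,0],[0,0,0,0]]'; python3 -m pendant '[[0,0,0.003,0],[0,0,0,0],[0,0,0,0]]';python3 -m pendant '[[0,0,0.003,0],[0,0,0,0],[0,0,0,0]]'
```

```text
time: 16.9
ee_pos: [0.6874, 0.111, 0.0576]
eef_rot: [1.0, 0.0, -0.001, 0.0]
ft_force: [0.1, -0.6, -0.8]
width: 0.0391
grip_force: 14.8
time: 17.15
ee_pos: [0.6879, 0.1111, 0.0556]
eef_rot: [1.0, 0.0, 0.0, 0.0]
ft_force: [-0.2, -0.7, -1.4]
width: 0.039
grip_force: 14.8
time: 17.4
ee_pos: [0.6882, 0.1112, 0.0529]
eef_rot: [1.0, 0.0, 0.0, -0.0]
ft_force: [1.5, -0.1, 0.6]
width: 0.0388
grip_force: 14.9
```

```bash
python3 -m pendant '[[0,0,0.0015,0],[0,0,0,0],[0,0,0,0]]'; python3 -m pendant '[[0,0,0.0015,0],[0,0,0,0],[0,0,0,0]]'
```

```text
time: 17.65
ee_pos: [0.6884, 0.1111, 0.0527]
eef_rot: [1.0, 0.0, 0.001, 0.0]
ft_force: [-4.7, -0.7, 11.7]
width: 0.0384
grip_force: 15.6
time: 17.9
ee_pos: [0.6886, 0.1112, 0.0523]
eef_rot: [1.0, 0.0, 0.001, 0.0]
ft_force: [-7.2, -2.6, 18.3]
width: 0.0389
grip_force: 16.1
```

```bash
python3 -m pendant '[[0,0,-0.001,0],[0,0,0,0],[0,0,0,0],[0,0,0,0],[0,0,0,0],[0,0,0,0],[0,0,0,0],[0,0,0,0]]' 1; python3 -m pendant '[[0,0,-0.03,0],[0,0,-0.03,0],[0,0,-0.03,0],[0,0,-0.03,0],[0,0,-0.03,0],[0,0,-0.03,0],[0,0,-0.01,0],[0,0,0,0]]'; python3 -c "
from h import *
look('shaker','shaker',dz=-.115,x0=(.684,.11))
look('shaker','shaker',dz=-.115,x0=(.684,.11),cam='scene')
look('jar','jar',x0=(.69,-.131))
r.camera('top')
look('jar','jar',x0=(.69,-.131),cam='top')
delta(.69,-.131,.25,1.57)"
```

```text
time: 18.57
ee_pos: [0.6878, 0.1111, 0.0504]
eef_rot: [1.0, 0.0, -0.0, 0.0]
ft_force: [0.4, -0.0, 0.1]
width: 0.0832
grip_force: 0.0
time: 19.23
ee_pos: [0.6891, 0.1116, 0.2442]
eef_rot: [1.0, 0.0, 0.003, -0.001]
ft_force: [-0.1, 0.8, -0.3]
width: 0.0869
grip_force: 0.0
shaker 0.62 [283. 188.  43.  52.] [0.688 0.109] (array([0.6873, 0.1098]), np.float64(0.806))
shaker 0.86 [209. 216.  14.  32.] [0.666 0.124] (array([0.6903, 0.1122]), np.float64(0.743))
jar 0.97 [516. 188.  86.  88.] [ 0.681 -0.125] (array([ 0.6854, -0.1361]), np.float64(0.95))
jar 0.92 [304. 279.  30.  23.] [ 0.38 -0.13] 
jar 0.89 [301. 164.  26.  36.] [ 0.689 -0.129] (array([ 0.6898, -0.1293]), np.float64(0.939))
tool shift [ 0.0022  0.242  -0.0102] closing angle -1.57 turn 0.002 J7 -1.95 ee [0.6876 0.111  0.2397]
```

```bash
python3 -m pendant '[[0,0.03,0,0],[0,0.035,0,0],[0,0.035,0,0],[0,0.035,0,0],[0,0.035,0,0],[0,0.035,0,0],[0,0.037,0,0],[0,0,0,0]]'>/dev/null; python3 -m pendant '[[0,0,0,0],[0,0,0,0]]'; python3 -c "
from h import *
shapes['jar']=np.vstack([cyl(.069,0,.08),cyl(.064,.085,.099)])
look('jar','jar',x0=(.69,-.131))
look('shaker','shaker',dz=-.115,x0=(.684,.11),save='w9')
look('shaker_dock','shaker_dock',x0=(.684,.11))
look('jar_dock','jar_dock',x0=(.476,.0025))
delta(.69,-.131,.05,1.57)"
```

```text
time: 20.52
ee_pos: [0.688, -0.1304, 0.2403]
eef_rot: [1.0, 0.0, -0.0, -0.0]
ft_force: [-0.4, 0.3, 1.1]
width: 0.087
grip_force: 0.0
jar 0.67 [284. 189.  72.  90.] [ 0.687 -0.133] (array([ 0.6875, -0.1331]), np.float64(0.951))
jar 0.38 [486. 246.  72.  38.] [ 0.628 -0.333] 
jar 0.25 [ 64. 181.  69.  67.] [0.694 0.072] 
shaker 0.62 [ 42. 189.  83.  61.] [0.686 0.097] (array([0.6839, 0.1151]), np.float64(0.872))
shaker_dock 0.82 [ 64. 180.  73.  64.] [0.683 0.108] (array([0.6835, 0.1093]), np.float64(0.478))
jar_dock 0.62 [183. 353.  72.  44.] [ 0.456 -0.005] (array([ 0.4474, -0.0137]), np.float64(0.532))
tool shift [0.0019 0.0007 0.1906] closing angle -1.569 turn 0.002 J7 -1.58 ee [ 0.6881 -0.1303  0.2406]
```

View pics/w9.png

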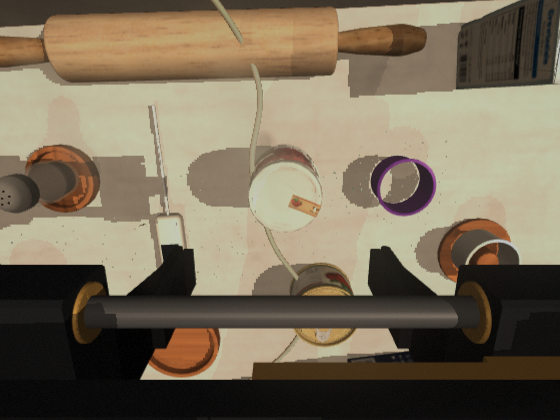

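The shaker stands in its dock (60,180) and the jar (286,195) is between the jaws. Gripping the jar.

```bash
python3 -m pendant '[[0.001,0.002,0.025,0],[0,0,0.035,0],[0,0,0.035,0],[0,0,0.035,0],[0,0,0.03,0],[0,0,0.018,0],[0,0,0.008,0],[0,0,0,0]]'; python3 -m pendant '[[0,0,0,0],[0,0,0,0],[0,0,0,0],[0,0,0,0],[0,0,0,0],[0,0,0,0]]' 0 30; python3 -m pendant '[[0,0,-0.015,0],[0,0,-0.03,0],[0,0,-0.03,0],[0,0,-0.03,0],[0,0,0,0],[0,0,0,0]]'; python3 -c "
from h import *
look('jar_dock','jar_dock',x0=(.476,.0025))
delta(.476,.0025,.16,1.57)"
```

```text
time: 21.58
ee_pos: [0.688, -0.1327, 0.0525]
eef_rot: [1.0, 0.001, -0.002, -0.0]
ft_force: [-0.5, -0.5, 0.8]
width: 0.087
grip_force: 0.0
time: 22.08
ee_pos: [0.69, -0.1327, 0.0562]
eef_rot: [1.0, 0.0, 0.001, 0.0]
ft_force: [-1.0, 0.8, 6.0]
width: 0.0677
grip_force: 30.0
time: 22.58
ee_pos: [0.6899, -0.1331, 0.1623]
eef_rot: [1.0, 0.0, 0.002, 0.0]
ft_force: [0.0, -0.1, -5.3]
width: 0.0677
grip_force: 30.0
jar_dock 0.83 [184. 368.  28.  22.] [ 0.504 -0.034] (array([ 0.4588, -0.0308]), np.float64(0.09))
jar_dock 0.63 [ 16. 203.  31.  57.] [0.681 0.102] 
tool shift [-0.2122 -0.1357 -0.001 ] closing angle -1.57 turn 0.002 J7 -1.59 ee [ 0.6883 -0.133   0.1586]
```

```bash
python3 -m pendant '[[0,0,-0.02,0],[-0.02,-0.01,0,0],[-0.03,-0.015,0,0],[-0.03,-0.015,0,0],[-0.03,-0.015,0,0],[-0.03,-0.015,0,0],[-0.03,-0.015,0,0],[-0.03,-0.015,0,0]]' >/dev/null; python3 -m pendant '[[-0.03,-0.015,0,0],[-0.03,-0.0155,0,0],[-0.008,-0.005,0,0],[0,0,0,0],[0,0,0,0],[0,0,0,0]]'; python3 -c "
from h import *
look('jar_dock','jar_dock',x0=(.476,.0025),save='w10')
look('jar_dock','jar_dock',x0=(.476,.0025),cam='scene')
look('jar','jar',x0=(.43,.0025))
delta(.476,.0025,.16,1.57)"
```

```text
time: 23.85
ee_pos: [0.4214, 0.0018, 0.1792]
eef_rot: [1.0, 0.0, -0.0, -0.0]
ft_force: [0.6, -0.3, -3.5]
width: 0.0675
grip_force: 30.0
jar_dock 0.92 [282. 129. 115. 114.] [ 0.476 -0.   ] (array([ 0.4737, -0.0017]), np.float64(0.977))
jar_dock 0.22 [503.  47. 114.  94.] [ 0.542 -0.183] 
jar_dock 0.96 [280. 258.  37.  27.] [0.471 0.003] (array([ 0.4764, -0.0013]), np.float64(0.945))
jar 0.89 [282. 278. 175. 185.] [0.347 0.001] 
jar 0.6 [457. 236. 129.  82.] [ 0.387 -0.15 ] 
tool shift [ 0.0548 -0.0002  0.0193] closing angle -1.57 turn 0.001 J7 -1.64 ee [0.4212 0.0022 0.1793]
```

```bash
python3 -m pendant '[[0.025,0.002,0,0],[0.03,0,0,0],[0,0,0.03,0],[0,0,0.03,0],[0,0,0.03,0],[0,0,0.015,0],[0,0,0,0],[0,0,0,0]]'; python3 -m pendant '[[0,0,0.005,0],[0,0,0.005,0],[0,0,0,0],[0,0,0,0]]';python3 -c "
from h import *
delta(.476,0,.0622,1.57)"
```

```text
time: 24.82
ee_pos: [0.4758, 0.0005, 0.0743]
eef_rot: [1.0, 0.0, -0.001, -0.0]
ft_force: [0.1, 1.1, -2.6]
width: 0.0672
grip_force: 30.0
time: 25.15
ee_pos: [0.4762, 0.0003, 0.0649]
eef_rot: [1.0, 0.0, 0.0, 0.0]
ft_force: [-0.4, -0.3, -4.9]
width: 0.0675
grip_force: 30.0
tool shift [-0.0002  0.0003  0.0027] closing angle -1.57 turn 0.001 J7 -1.79 ee [4.762e-01 3.000e-04 6.490e-02]
```

```bash
python3 -m pendant '[[0,0,0.002,0],[0,0,0,0],[0,0,0,0]]'; python3 -m pendant '[[0,0,0.001,0],[0,0,0,0],[0,0,0,0]]'
```

```text
time: 25.4
ee_pos: [0.476, 0.0004, 0.0627]
eef_rot: [1.0, 0.0, 0.0, 0.0]
ft_force: [0.2, 0.2, -3.6]
width: 0.0674
grip_force: 30.0
time: 25.65
ee_pos: [0.4761, 0.0004, 0.0621]
eef_rot: [1.0, 0.0, 0.0, 0.0]
ft_force: [-3.3, -0.7, 5.5]
width: 0.0675
grip_force: 30.0
```

```bash
python3 -m pendant '[[0,0,0,0],[0,0,0,0],[0,0,0,0],[0,0,0,0],[0,0,0,0]]' 1; python3 -m pendant '[[0,0,-0.03,0],[0,0,-0.035,0],[0,0,-0.035,0],[0,0,-0.035,0],[0,0,-0.035,0],[-0.02,0.04,0,0],[-0.02,0.035,0,0],[-0.02,0.035,0,0]]'; python3 -m pendant '[[-0.02,0.035,0,0],[0,0.035,0,0],[0,0.035,0,0],[0,0.035,0,0],[0,0,0,0.1],[0,0,0,0],[0,0,0,0]]'; python3 -c "
from h import *
look('carton','carton',x0=(.427,-.26,.19),yaw=True,save='w11')
look('carton','carton',x0=(.427,-.26,.19),yaw=True,cam='scene')
look('carton','carton',x0=(.427,-.26,.19),yaw=True,cam='top')
look('jar','jar',dz=.006,x0=(.475,0),cam='top')
delta(.427,-.26,.2,.19)"
```

```text
time: 26.07
ee_pos: [0.4761, 0.0004, 0.0616]
eef_rot: [1.0, 0.0, 0.0, 0.0]
ft_force: [-0.3, 0.1, 0.1]
width: 0.0855
grip_force: 0.0
time: 26.73
ee_pos: [0.4168, -0.1079, 0.2322]
eef_rot: [1.0, 0.001, 0.001, 0.0]
ft_force: [1.1, -1.6, -0.6]
width: 0.0872
grip_force: 0.0
time: 27.32
ee_pos: [0.3977, -0.2463, 0.2314]
eef_rot: [0.999, -0.048, -0.0, -0.0]
ft_force: [-0.5, 0.5, 0.1]
width: 0.0867
grip_force: 0.0
carton 0.56 [298. 165. 122.  90.] [ 0.418 -0.265] (array([ 0.4266, -0.2617,  0.166 ]), np.float64(0.921))
carton 0.83 [374. 225.  34.  54.] [ 0.427 -0.266] (array([ 0.4289, -0.2635,  0.3651]), np.float64(0.901))
jar 0.73 [253. 241.  30.  29.] [0.479 0.001] (array([0.4747, 0.0024]), np.float64(0.954))
jar 0.67 [304. 280.  30.  25.] [ 0.376 -0.129] 
jar 0.41 [254. 244.  34.  40.] [ 0.472 -0.002] (array([ 0.4683, -0.0171]), np.float64(0.229))
tool shift [0.0305 0.0105 0.0317] closing angle -1.669 turn 1.283 J7 -1.21 ee [ 0.3976 -0.2466  0.2317]
```

View pics/w11.png

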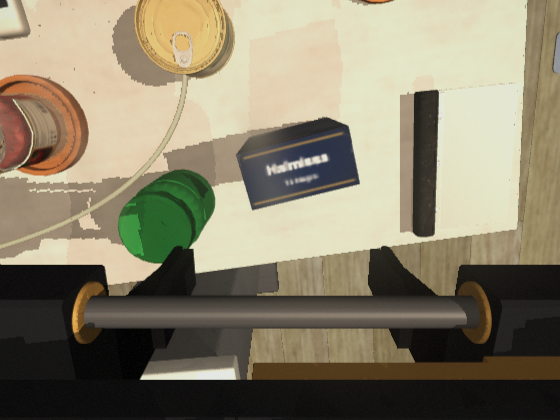

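Empty-topped carton at (300,165), green jar at (167,215), docked jar at left. I'll turn to close across the 48 mm side.

```bash
python3 -m pendant '[[0.030,0.012,0,0],[0,0,0,0.11],[0,0,0,0.11],[0,0,0,0.11],[0,0,0,0.11],[0,0,0,0.11],[0,0,0,0.11],[0,0,0,0.11]]' >/dev/null; python3 -m pendant '[[0,0,0,0.11],[0,0,0,0.11],[0,0,0,0.11],[0,0,0,0.11],[0,0,0,0.098],[0,0,0,0],[0,0,0,0]]'; python3 -c "
from h import *
delta(.4266,-.2617,.085,.165)
look('carton','carton',x0=(.427,-.26,.165),yaw=True,cam='scene')
look('carton','carton',x0=(.427,-.26,.165),yaw=True)"
```

```text
time: 28.97
ee_pos: [0.4262, -0.2617, 0.2316]
eef_rot: [0.764, -0.646, 0.0, 0.0]
ft_force: [0.2, 0.3, 0.4]
width: 0.0871
grip_force: 0.0
tool shift [ 0.     -0.0004  0.1466] closing angle -2.974 turn 0.002 J7 -2.53 ee [ 0.4262 -0.2617  0.2316]
carton 0.86 [374. 226.  36.  54.] [ 0.425 -0.261] (array([ 0.4273, -0.2621,  0.2605]), np.float64(0.935))
carton 0.77 [285. 199.  62. 120.] [ 0.422 -0.253] (array([ 0.4258, -0.2623,  0.0926]), np.float64(0.87))
```

J7 is close to its limit at −2.53, so I'll take the same grasp half a turn back.

```bash
python3 -m pendant '[[0,0,0,-0.12],[0,0,0,-0.12],[0,0,0,-0.12],[0,0,0,-0.12],[0,0,0,-0.12],[0,0,0,-0.12],[0,0,0,-0.12],[0,0,0,-0.12]]' >/dev/null; python3 -m pendant '[[0,0,0,-0.12],[0,0,0,-0.12],[0,0,0,-0.12],[0,0,0,-0.12],[0,0,0,-0.12],[0,0,0,-0.12],[0,0,0,-0.12],[0,0,0,-0.12]]' >/dev/null; python3 -m pendant '[[0,0,0,-0.12],[0,0,0,-0.12],[0,0,0,-0.12],[0,0,0,-0.12],[0,0,0,-0.12],[0,0,0,-0.12],[0,0,0,-0.12],[0,0,0,-0.12]]' >/dev/null; python3 -m pendant '[[0,0,0,-0.12],[0,0,0,-0.12],[0,0,0,-0.02],[0,0,0,0],[0,0,0,0]]'; python3 -c "
from h import *
delta(.4266,-.2617,.085,.165)
look('carton','carton',x0=(.427,-.26,.165),yaw=True)"
```

```text
time: 31.58
ee_pos: [0.4262, -0.2618, 0.2316]
eef_rot: [0.649, 0.761, -0.0, 0.0]
ft_force: [-0.0, 0.8, 0.3]
width: 0.0868
grip_force: 0.0
tool shift [1.000e-04 4.000e-04 1.466e-01] closing angle 0.159 turn -0.006 J7 0.59 ee [ 0.4262 -0.2618  0.2316]
carton 0.73 [282. 196.  59. 118.] [ 0.428 -0.27 ] (array([ 0.4251, -0.2624,  0.1843]), np.float64(0.902))
```

```bash
python3 -m pendant '[[0,0,0.03,0],[0,0,0.035,0],[0,0,0.035,0],[0,0,0.025,0],[0,0,0.015,0],[0,0,0.0065,0],[0,0,0,0],[0,0,0,0]]'; python3 -m pendant '[[0,0,0,0],[0,0,0,0],[0,0,0,0],[0,0,0,0],[0,0,0,0],[0,0,0,0],[0,0,0,0],[0,0,0,0]]' 0 20; python3 -m pendant '[[0,0,0,0],[0,0,0,0],[0,0,-0.01,0],[0,0,-0.02,0],[0,0,-0.03,0],[0,0,-0.03,0],[0,0,-0.03,0],[0,0,-0.02,0]]';  python3 -c "
from h import *
look('carton_dock','carton_dock',x0=(.4335,.2447,-.6),yaw=True,cam='top')
look('carton_dock','carton_dock',x0=(.4335,.2447,-.6),yaw=True,cam='scene')
delta(.4335,.2447,.22,-.6)"
```

```text
time: 32.35
ee_pos: [0.4266, -0.262, 0.0858]
eef_rot: [0.648, 0.762, 0.0, 0.0]
ft_force: [0.4, -0.3, 1.3]
width: 0.087
grip_force: 0.0
time: 33.02
ee_pos: [0.4262, -0.2618, 0.0851]
eef_rot: [0.648, 0.762, -0.0, 0.0]
ft_force: [-0.0, -0.1, 1.4]
width: 0.0476
grip_force: 20.0
time: 33.68
ee_pos: [0.4266, -0.2619, 0.2286]
eef_rot: [0.647, 0.762, 0.0, 0.001]
ft_force: [0.3, 0.0, -1.5]
width: 0.0478
grip_force: 20.0
carton_dock 0.78 [159. 261.  50.  46.] [0.433 0.257] (array([ 0.4342,  0.2486, -0.599 ]), np.float64(0.96))
carton_dock 0.37 [319. 216.  30.  31.] [ 0.55  -0.176] 
carton_dock 0.85 [196. 297.  60.  32.] [0.428 0.249] (array([ 0.4341,  0.2448, -0.6044]), np.float64(0.932))
tool shift [0.4987 0.0891 0.0049] closing angle 0.162 turn 0.762 J7 0.6 ee [ 0.426  -0.2618  0.2251]
```

```bash
python3 -m pendant '[[0,0,-0.02,0],[0.025,0.0034,0,0],[0.036,0.0034,0,0],[0.036,0.0034,0,0],[0.036,0.0034,0,0],[0.036,0.0034,0,0],[0.036,0.0034,0,0],[0.036,0.0034,0,0]]' >/dev/null; python3 -m pendant '[[0.036,0.0034,0,0],[0.036,0.0034,0,0],[0.036,0.0034,0,0],[0.036,0.0034,0,0],[0.036,0.0034,0,0],[0.036,0.0034,0,0],[0,0,0,0],[0,0,0,0]]'; python3 -m pendant '[[0,0,0,0.11],[0,0,0,0.11],[0,0,0,0.11],[0,0,0,0.11],[0,0,0,0.11],[0,0,0,0.11],[0,0,0,0.1],[0,0,0,0]]'; python3 -m pendant '[[0,0,0,0],[0,0,0,0]]';python3 -c "
from h import *
look('carton_dock','carton_dock',x0=(.434,.246,-.6),yaw=True,save='w12')
delta(.434,.246,.12,-.6)"
```

```text
time: 35.22
ee_pos: [0.3948, 0.1978, 0.2438]
eef_rot: [0.646, 0.763, -0.001, -0.001]
ft_force: [1.2, -1.1, -1.8]
width: 0.0478
grip_force: 20.0
time: 35.88
ee_pos: [0.3959, 0.1948, 0.2441]
eef_rot: [0.886, 0.465, -0.001, -0.0]
ft_force: [-0.2, -0.9, -2.4]
width: 0.0475
grip_force: 20.0
time: 36.05
ee_pos: [0.396, 0.1955, 0.2446]
eef_rot: [0.883, 0.469, -0.0, 0.0]
ft_force: [-0.5, -0.5, -2.1]
width: 0.0477
grip_force: 20.0
carton_dock 0.62 [283. 110.  78. 105.] [0.435 0.25 ] (array([ 0.4326,  0.2445, -0.5928]), np.float64(0.85))
tool shift [0.0628 0.0033 0.1247] closing angle -0.596 turn 0.004 J7 -1.09 ee [0.396  0.1959 0.2448]
```

View pics/w12.png

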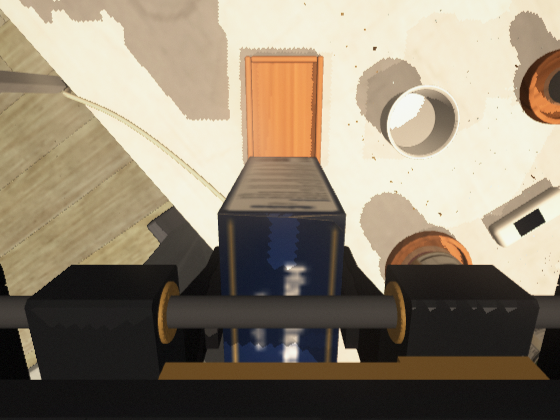

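```bash
python3 -m pendant '[[0.02,0.001,0,0],[0.021,0.001,0,0],[0.021,0.001,0,0],[0,0,0.03,0],[0,0,0.035,0],[0,0,0.035,0],[0,0,0.03,0],[0,0,0,0]]'; python3 -m pendant '[[0,0,0,0],[0,0,0,0]]';python3 -c "
from h import *
delta(.4335,.2455,.092,-.6)
look('carton_dock','carton_dock',x0=(.434,.246,-.6),cam='scene')
look('carton','carton',dz=.03,x0=(.434,.246,-.6),yaw=True,cam='scene')
r.camera('top');look('carton','carton',dz=.03,x0=(.434,.246,-.6),yaw=True,cam='top')"
```

```text
time: 36.82
ee_pos: [0.4306, 0.2437, 0.1098]
eef_rot: [0.884, 0.468, -0.004, -0.001]
ft_force: [-1.2, -1.1, -2.5]
width: 0.0476
grip_force: 20.0
time: 36.98
ee_pos: [0.4343, 0.2466, 0.1168]
eef_rot: [0.884, 0.468, 0.001, -0.0]
ft_force: [-0.7, -0.1, -1.8]
width: 0.0477
grip_force: 20.0
tool shift [-0.0013 -0.0001  0.0248] closing angle -0.597 turn 0.003 J7 -1.43 ee [0.4343 0.2466 0.1168]
carton_dock 0.83 [194. 299.  54.  30.] [0.424 0.256] (array([0.4188, 0.2444]), np.float64(0.542))
carton 0.9 [195. 269.  43.  54.] [0.43  0.245] (array([ 0.4355,  0.2461, -0.4391]), np.float64(0.628))
carton 0.93 [161. 259.  32.  36.] [0.432 0.229] (array([ 0.4331,  0.2419, -0.4326]), np.float64(0.347))
```

```bash
python3 -m pendant '[[-0.001,0,0.008,0],[0,0,0.008,0],[0,0,0.005,0],[0,0,0,0],[0,0,0,0]]'; python3 -m pendant '[[0,0,0.003,0],[0,0,0,0],[0,0,0,0]]'; python3 -m pendant '[[0,0,0.001,0],[0,0,0,0],[0,0,0,0]]'
```

```text
time: 37.75
ee_pos: [0.4325, 0.245, 0.0935]
eef_rot: [0.884, 0.468, -0.001, -0.0]
ft_force: [-0.3, -0.7, -1.4]
width: 0.0477
grip_force: 20.0
time: 38.0
ee_pos: [0.433, 0.2451, 0.0911]
eef_rot: [0.884, 0.467, 0.0, 0.0]
ft_force: [0.9, 0.1, -1.8]
width: 0.0475
grip_force: 20.0
time: 38.25
ee_pos: [0.4331, 0.2452, 0.091]
eef_rot: [0.884, 0.467, 0.0, 0.0]
ft_force: [-3.5, -3.2, 12.0]
width: 0.0474
grip_force: 20.0
```

```bash
python3 -m pendant '[[0,0,0,0],[0,0,0,0],[0,0,0,0],[0,0,0,0],[0,0,0,0],[0,0,0,0]]' 1; python3 -m pendant '[[0,0,-0.03,0],[0,0,-0.035,0],[0,0,-0.035,0],[0,0,-0.035,0],[0,0,-0.035,0],[0,0,-0.035,0],[-0.03,0,0,0],[-0.03,0,0,0]]'; python3 -m pendant '[[-0.02,0,0,0],[0,0,0,0],[0,0,0,0]]';python3 -c "
from h import *
shapes['jar']=np.vstack([cyl(.069,0,.08),cyl(.064,.085,.099)])
for cam in('wrist','scene','top'):
    print(cam)
    look('carton','carton',dz=.006,x0=(.434,.246,-.6),yaw=True,cam=cam)
    look('jar','jar',dz=.006,x0=(.475,0),cam=cam)
    look('shaker','shaker',dz=-.115,x0=(.684,.11),cam=cam)
    look('cutter','cutter',dz=-.091,x0=(.6,-.355),cam=cam)
    look('ramekin','ramekin',x0=(.543,.17),cam=cam)
    look('tin','tin',x0=(.547,-.179),cam=cam)"
```

```text
time: 38.75
ee_pos: [0.4329, 0.245, 0.09]
eef_rot: [0.884, 0.467, -0.0, 0.0]
ft_force: [-0.5, 0.5, 1.1]
width: 0.0794
grip_force: 0.0
time: 39.42
ee_pos: [0.3994, 0.197, 0.2964]
eef_rot: [0.883, 0.469, 0.002, -0.001]
ft_force: [-0.6, -0.9, -1.3]
width: 0.0871
grip_force: 0.0
time: 39.67
ee_pos: [0.3879, 0.1781, 0.2953]
eef_rot: [0.885, 0.466, 0.0, 0.001]
ft_force: [-0.2, 0.2, 0.3]
width: 0.0871
grip_force: 0.0
wrist
carton 0.84 [280.  94.  53. 100.] [0.435 0.247] (array([ 0.4327,  0.2432, -0.6096]), np.float64(0.897))
jar 0.83 [428. 258.  86.  81.] [0.473 0.005] (array([0.4725, 0.0019]), np.float64(0.757))
jar 0.74 [396. 345.  37.  33.] [ 0.385 -0.077] 
shaker 0.7 [537.  68.  45.  46.] [0.661 0.125] (array([0.6912, 0.1066]), np.float64(0.935))
ramekin 0.67 [404. 101.  71.  66.] [0.546 0.164] (array([0.54  , 0.1656]), np.float64(0.917))
scene
carton 0.82 [194. 276.  44.  55.] [0.436 0.247] (array([ 0.4351,  0.2452, -0.4869]), np.float64(0.942))
carton 0.55 [196. 300.  55.  27.] [0.357 0.27 ] 
jar 0.7 [280. 243.  26.  47.] [0.454 0.013] (array([ 0.477 , -0.0015]), np.float64(0.932))
ja
[... 550 characters left out ...]
29.] [ 0.54 -0.18] (array([ 0.5467, -0.1768]), np.float64(0.953))
top
carton 0.73 [164. 258.  40.  39.] [0.437 0.229] (array([ 0.4346,  0.2379, -0.5031]), np.float64(0.317))
jar 0.94 [305. 278.  29.  25.] [ 0.38  -0.129] 
shaker 0.68 [255. 245.  37.  39.] [ 0.468 -0.004] 
shaker 0.48 [213. 166.  21.  19.] [0.68  0.107] (array([0.6861, 0.1136]), np.float64(0.783))
cutter 0.66 [385. 194.  19.  24.] [ 0.604 -0.356] (array([ 0.6019, -0.351 ]), np.float64(0.37))
cutter 0.63 [345. 167.  24.  21.] [ 0.684 -0.252] 
ramekin 0.74 [189. 221.  26.  26.] [0.539 0.175] (array([0.5429, 0.1732]), np.float64(0.881))
tin 0.67 [320. 217.  31.  30.] [ 0.543 -0.177] (array([ 0.5442, -0.1728]), np.float64(0.958))
```

```bash
python3 -m pendant '[[0.005,0.035,0,0],[0.005,0.035,0,0],[0.005,0.035,0,0],[0.005,0.035,0,0],[0.005,0.036,0,0],[0.005,0.036,0,0],[0.005,0.036,0,0],[0.005,0.036,0,0]]' >/dev/null; python3 -m pendant '[[0,0,0,0],[0,0,0,0],[0,0,0,0]]';python3 -c "
from h import *
c=r.camera('wrist')
m=r.outline_of('shaker','wrist');k=r.outline_of('shaker_dock','wrist')
for d in k: print('dock',d['score'],d['bbox'])
m=m[0]['mask'].astype(np.float32);u=m.astype(bool)
for d in k[:1]: u|=d['mask']
b=fit(shapes['shaker_dock'],[(c,k[0]['mask'].astype(np.float32))],[.684,.11,0]);print('dock',b)
P=np.array(shapes['shaker']);P[:,2]-=.115
def cost(v):
    Q=R.from_euler('xy',v[2:4]).apply(P)+[v[0],v[1],0]
    s=sil(c,Q);return 1-np.minimum(s,m).sum()/np.maximum(s,m).sum()
S=np.array([[.686,.11,0,0],[.696,.11,0,0],[.686,.12,0,0],[.686,.11,.15,0],[.686,.11,0,.15]])
o=minimize(cost,S[0],method='Nelder-Mead',options=dict(initial_simplex=S));print(np.round(o.x,4),o.fun)
b=fit(P,[(c,m)],[.686,.11,0]);print('upright',b)
# dock rim visible colour: orange pixels fit
h=cv2.cvtColor(c['img'],cv2.COLOR_RGB2HSV);w=cv2.inRange(h,(3,120,60),(18,255,255))>0
w&=cv2.dilate(u.astype(np.uint8),np.ones((9,9)))>0
ys,xs=np.where(w);print('orange box',xs.min(),xs.max(),ys.min(),ys.max())
q=proj(c,place(shapes['shaker_dock'],[.6835,.1095,0]));print('pred',q.min(0),q.max(0))
base=proj(c,cyl(.044,.006,.006)[:40]+[*o.x[:2],0]);print('base',base.min(0),base.max(0))
cv2.imwrite('pics/w13.png',c['img'][:,:,::-1])
g=c['img'];
for row in range(int(q.min(0)[1])-4,int(q.max(0)[1])+6,5): print(row,''.join('o' if w[row,x] else ('#' if m[row,x] else '.') for x in range(int(q.min(0)[0])-10,int(q.max(0)[0])+10,2)))
"
```

```text
time: 42.38
ee_pos: [0.6449, 0.0527, 0.2946]
eef_rot: [0.884, 0.468, -0.0, -0.001]
ft_force: [-0.0, 0.2, 0.7]
width: 0.0873
grip_force: 0.0
dock 0.85 [281.9, 108.2, 66.8, 61.7]
dock (array([0.68348665, 0.10917302]), np.float64(0.5766136050224304))
[0.6847 0.1106 0.03   0.007 ] 0.21988165378570557
upright (array([0.68688317, 0.10813684]), np.float64(0.7788586616516113))
orange box 251 312 75 139
pred [249.35980543  73.8210507 ] [313.149256   140.04917144]
base [263.03322347  86.62046504] [300.14700772 125.18456441]
69 ..........................................
74 ..........................................
79 ..............oooooooooooooooo............
84 ..........oooo.oooooooooooooooooo.........
89 .........oo.ooooo.########ooooooooo.......
94 ...........oooo##############ooooooo......
99 ......oo....o##################oooooo.....
104 ......oo.o.oo##################oooooo.....
109 ......oo.oooo##################oooooo.....
114 .......oooooo##################oooooo.....
119 .......oooooooo##############ooooooo......
124 .........oo.oooooo########ooooooooo.......
129 ...........oo...ooooooooooooooooo.........
134 .............oooooo...oooooooo............
139 ....................oooo..................
144 ..........................................
```

The shaker sits centred and upright in its dock, and the other fits agree with their docks. The ramekin and tin haven't moved, so I'm handing in.

```bash
python3 -c "
from bench import r
print(r.close_job())"
```

```text
the job is handed in; nothing more can be done
None
```

I took both stacks apart from the top and set the cutter, jar, shaker and carton in their docks; the final camera fits showed all four placed and the ramekin and tin where they stood. I handed the job in at about 42 s; no verdict came back.

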